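Sort a chair's four legs into the caddy

TASK

Collect the four tapered round legs for this armchair into the plywood caddy, one to a cell: the two tall ones in the two cells at the handle end, the two short ones in the two cells at the other end. Stand each upright on the cell floor, wide end down as it stands now, with the caddy left flat on the table. Leave the straight round leg, the square leg, the staple gun, the box of staples and the hammer where they are.

Things in the scene. Friction and masses are not known exactly. Their poses are not given: they have to be found in the camera images.
- tall_leg_1: Tall tapered round chair leg of dark wood, 100 mm high, standing on its wide mounting end: a steel disc 48 mm across and 3 mm thick below, then the wood narrowing evenly from 44 mm to 30 mm, a steel ferrule 28 mm across and 12 mm high on top. Origin: centre of the underside, z up. Loose, 60 to 170 g.
- tall_leg_2: Second tall tapered round chair leg of dark wood, 100 mm high, standing on its wide mounting end: a steel disc 48 mm across and 3 mm thick below, then the wood narrowing evenly from 44 mm to 30 mm, a steel ferrule 28 mm across and 12 mm high on top. Origin: centre of the underside, z up. Loose, 60 to 170 g.
- short_leg_1: Short tapered round chair leg of dark wood, 70 mm high, standing on its wide mounting end: a steel disc 48 mm across and 3 mm thick below, then the wood narrowing evenly from 44 mm to 30 mm, a steel ferrule 28 mm across and 12 mm high on top. Origin: centre of the underside, z up. Loose, 60 to 170 g.
- short_leg_2: Second short tapered round chair leg of dark wood, 70 mm high, standing on its wide mounting end: a steel disc 48 mm across and 3 mm thick below, then the wood narrowing evenly from 44 mm to 30 mm, a steel ferrule 28 mm across and 12 mm high on top. Origin: centre of the underside, z up. Loose, 60 to 170 g.
- straight_leg: Look-alike that does not belong: straight round leg, same wood, 100 mm high, 46 mm across all the way up with a 46 mm steel ferrule on top and a 48 mm steel disc below. Origin: centre of the underside, z up. Loose, stays where it stands.
- square_leg: Look-alike that does not belong: square leg, same wood, 70 mm high, 43 mm square all the way up, steel ferrule on top, 46 mm square steel plate below. Origin: centre of the underside, z up. Loose, stays where it stands.
- caddy: Open plywood caddy, 176 x 176 x 42 mm high, loose, 1.3 kg, any yaw. Walls, floor and the cross of full-height dividers 12 mm thick; four cells 70 x 70 mm, 30 mm deep. Origin: centre of the underside, z up. Cell centres at x = +-41, y = +-41 mm, cell floors at z = 12 mm. A dark steel bar handle stands 35 mm out from its -x side, 26 mm up: the handle-end cells are those at x = -41 mm.
- stapler: Bystander: blue air staple gun lying on its side, about 210 mm long (own x, nose at +x), 110 mm wide, 48 mm high. Origin: under its middle, z up. On the table's far side; leave alone.
- staple_box: Bystander: closed blue cardboard box of staples with a white band, 60 x 100 x 45 mm. Origin: centre of the underside, z up. On the table's far side; leave alone.
- hammer: Bystander: hammer, 270 mm long, lying along its own x, head at +x, under 40 mm high. Origin: on the table under its middle, z up. On the table's far side; leave alone.
There are look-alikes about, which are no part of the job. Leave any orange look-alike of the short_leg_2 alone. Leave any red look-alike of the tall_leg_1 alone.

How it is judged:
At the end, for the whole second after the job is handed in: Tall tapered legs one per cell at the handle end, short ones one per cell at the other: within 18 mm of cell centre in caddy x and y, on the floor (within 5 mm), tilt under 0.12 rad, at rest. Caddy flat on the table, at rest. All else within 25 mm of its start, look-alikes upright ((((x of tall_leg_1 in the frame of caddy between -0.059 and -0.023 m and y of tall_leg_1 in the frame of caddy between 0.023 and 0.059 m) and (x of tall_leg_2 in the frame of caddy between -0.059 and -0.023 m and y of tall_leg_2 in the frame of caddy between -0.059 and -0.023 m)) or ((x of tall_leg_1 in the frame of caddy between -0.059 and -0.023 m and y of tall_leg_1 in the frame of caddy between -0.059 and -0.023 m) and (x of tall_leg_2 in the frame of caddy between -0.059 and -0.023 m and y of tall_leg_2 in the frame of caddy between 0.023 and 0.059 m))) and (((x of short_leg_1 in the frame of caddy between 0.023 and 0.059 m and y of short_leg_1 in the frame of caddy between 0.023 and 0.059 m) and (x of short_leg_2 in the frame of caddy between 0.023 and 0.059 m and y of short_leg_2 in the frame of caddy between -0.059 and -0.023 m)) or ((x of short_leg_1 in the frame of caddy between 0.023 and 0.059 m and y of short_leg_1 in the frame of caddy between -0.059 and -0.023 m) and (x of short_leg_2 in the frame of caddy between 0.023 and 0.059 m and y of short_leg_2 in the frame of caddy between 0.023 and 0.059 m))) and z of each of tall_leg_1, tall_leg_2, short_leg_1, short_leg_2 in the frame of caddy below 0.017 m and angle between each of tall_leg_1, tall_leg_2, short_leg_1, short_leg_2, straight_leg, square_leg's own z axis and vertical below 0.12 rad and linear speed of each of tall_leg_1, tall_leg_2, short_leg_1, short_leg_2, caddy below 0.02 m/s and angle between caddy's own z axis and vertical below 0.06 rad and height (world z) of caddy below 0.01 m and distance of each of straight_leg, square_leg, stapler, staple_box, hammer from where it was at the start of the episode below 0.025 m); the robot touches nothing.
It fails at once if the straight round leg was shifted or knocked over (distance of straight_leg from where it was at the start of the episode above 0.025 m or angle between straight_leg's own z axis and vertical above 0.3 rad).
It fails at once if the square leg was shifted or knocked over (distance of square_leg from where it was at the start of the episode above 0.025 m or angle between square_leg's own z axis and vertical above 0.3 rad).
It fails at once if the staple gun was shifted or knocked over (distance of stapler from where it was at the start of the episode above 0.025 m).
It fails at once if the box of staples was shifted or knocked over (distance of staple_box from where it was at the start of the episode above 0.025 m).
It fails at once if the hammer was shifted or knocked over (distance of hammer from where it was at the start of the episode above 0.025 m).
It also fails if it takes over 115 s, if anything falls off the work surface, if the arm or the gripper's body presses on something with over 40 N, if the wrist force passes 120 N, or if a joint passes its speed limit or range.

ROBOT

A 6-joint arm with a two-finger parallel gripper is mounted at the origin on the work surface. World frame = base frame: x ahead of the robot, y to its left, z up, the work surface at z = 0. Lengths are in m, angles in rad, forces in N, time in s.
With the tool pointing down it reaches from about 0.35 to 0.775 m from the base axis. Payload 7.3 kg.
Tool frame: the origin (TCP) lies midway between the tips of the shut fingers; the grasp point (between the pads) lies 19 mm behind it (robot.tcp_to_grasp is the distance from the TCP to the grasp point, in m); z points along the fingers, y is the line along which they close (so a half turn about z gives the same grasp; the last joint's range is limited). The gripper opens to 92 mm and grips with 3 to 60 N. Pads are 19 mm wide; open, the fingers measure 130 mm over their backs; the gripper's body (75 mm by 190 mm) begins 47 mm behind the grasp point.
Start: joints at [1.08, 0.342, 1.524, -0, 1.275, -0.146], TCP at [0.177, 0.494, 0.227] pointing down, gripper open.
Joint ranges: [-2.53, 2.53], [-0.77, 2.02], [0.04, 2.7], [-1, 4.14], [0.28, 2.66], [-3.11, 3.11]. Speed limits (rad/s): [2.57, 2.57, 3.14, 3.14, 3.14, 3.14].

INTERFACE

Orientations are given as [roll, pitch, yaw] about the fixed x, y, z axes, in that order (R = Rz(yaw) Ry(pitch) Rx(roll)).
In Python, from cell import readout, cams, ticket, robot gives the robot as it stands. The module is installed in compiled form; this text tells all that it offers.
- The arm moves only by the tool jog_arm, never from a script. Its argument "plan" is a list of rows, each a list of 5 numbers: the shift along the world's x, y, z each as a share of 0.08 m, from -1 to 1, then the turn about the world's z as a share of 90 degrees, from -1 to 1, then the opening, from -1 (shut) to 1 (fully open). A call has 1 to 12 rows; each row is the pose to reach, as a shift and turn from the pose commanded when the call began; what a row does not reach only later rows make up. A row lasts 1/10 s, in which the tool goes at most 50 mm and 8.59 degrees, less where a joint would pass 70% of its speed; a pose out of reach is approached as far as the arm can. A call with a number of a shift or a turn outside -1 to 1 is refused whole. A call with a gripper value outside its range is refused whole. The fingers move at their own pace and stop on an object; "squeeze" is the grip in N (left out, the last holds). Time passes only in rows, so rows that repeat a pose let the fingers close. It gives the time, the measured TCP pose, the force, the opening and the grip force at its end, in the units of the state.
- readout.observe(): the state, without advancing time (a new reading comes with each control period).
- cams.read_camera(name): name is "scene" or "top"; returns the picture (480x640x3 uint8, blue, green, red); there is no depth.
- cams.calibration(name): a dict with "K" (3x3 intrinsics, pixels), "k1" (the pictures are not rectified: a ray, as slopes to the right and down, at radius r is drawn at 1 + k1 r^2 times it, then the intrinsics apply), "world_from_camera" (4x4, takes a point from camera to world coordinates). Camera axes: x right, y down, z forward; pixel columns grow to the right and rows downward; lengths in m; the calibration is good to about 2 mm. A picture is of the moment at which its call begins. calibration takes no time and is no camera call.
- ticket.hand_in(): hands the job in; it is judged then, once.
The state is a dict: "time": time; "qpos": joint angles; "qvel": joint speeds; "joint_efforts": joint torques, N m; "tool_pos": TCP position; "tool_rot": TCP orientation; "contact_force": force on the tool from outside, world axes, zero at the start; "torque": the same for the moment, N m; "opening": finger opening in m; "grip_force": force on a finger pad.
Only numpy, scipy, OpenCV 4.12 (cv2) and the standard library are available. Lean on these libraries where they do the work, as an engineer would, in place of code of your own. Each camera call takes 0.05 s, during which the arm holds its last target. There are 200 camera calls.

## Working session

There is one attempt and no reset: what is moved stays moved. The work goes in short steps, Python scripts to look and compute and a tool call to move; the robot and the scene stay as the last step left them, time stands still between calls to the robot, and variables do not carry over. Pictures are saved under pics/ and viewed, at most 14 in all, crops included, and the job is handed in when it is done.

Besides the shell and the picture viewer there is one more tool, called after "Call:" by a JSON object that holds its "method" and its "body", one argument or row to a line. jog_arm: Moves the arm, as the interface text tells. Shift numbers are shares of 0.08 m and turn numbers shares of 90 degrees, none past 1 either way. Its arguments: {"type":"object","properties":{"plan":{"type":"array"},"squeeze":{"type":"number"}},"required":["plan"]}

```bash
mkdir -p pics; cat > h.py <<'E'
import numpy as np, cv2
from cell import readout, cams, ticket, robot
def ray(cam,u,v):
    c=cams.calibration(cam); K=np.array(c["K"]); T=np.array(c["world_from_camera"])
    d=cv2.undistortPoints(np.array([[[u,v]]],float),K,np.array([c["k1"],0,0,0.]))[0,0]
    return T[:3,3], T[:3,:3]@np.array([d[0],d[1],1])
def onz(cam,u,v,z):
    o,d=ray(cam,u,v); return o+d*(z-o[2])/d[2]
def pix(cam,p):
    c=cams.calibration(cam); T=np.linalg.inv(np.array(c["world_from_camera"])); q=T[:3,:3]@np.array(p)+T[:3,3]
    return cv2.projectPoints(q.reshape(1,1,3),np.zeros(3),np.zeros(3),np.array(c["K"]),np.array([c["k1"],0,0,0.]))[0].ravel()
E
python3 - <<'E'
from h import *
for n in("scene","top"):
    cv2.imwrite(f"pics/{n}0.png",cams.read_camera(n)); print(n,np.round(cams.calibration(n)["world_from_camera"],3),cams.calibration(n)["K"])
s=readout.observe();print(s["tool_pos"],s["tool_rot"],s["opening"],s["time"])
E
```

```text
scene [[-0.442  0.736 -0.514  1.248]
 [ 0.897  0.364 -0.25   0.327]
 [ 0.003 -0.571 -0.821  1.091]
 [ 0.     0.     0.     1.   ]] [[561.27282249   0.         322.94571034]
 [  0.         561.27282249 233.07617664]
 [  0.           0.           1.        ]]
top [[ 0.026 -0.997  0.069  0.505]
 [-1.    -0.027 -0.013  0.021]
 [ 0.014 -0.068 -0.998  1.4  ]
 [ 0.     0.     0.     1.   ]] [[609.26221957   0.         319.16832638]
 [  0.         609.26221957 242.12957139]
 [  0.           0.           1.        ]]
[0.17726965 0.49378091 0.22613918] [-3.14024667e+00 -1.88047959e-04  2.79680243e+00] 0.09186850363433118 0.1
```

View pics/top0.png

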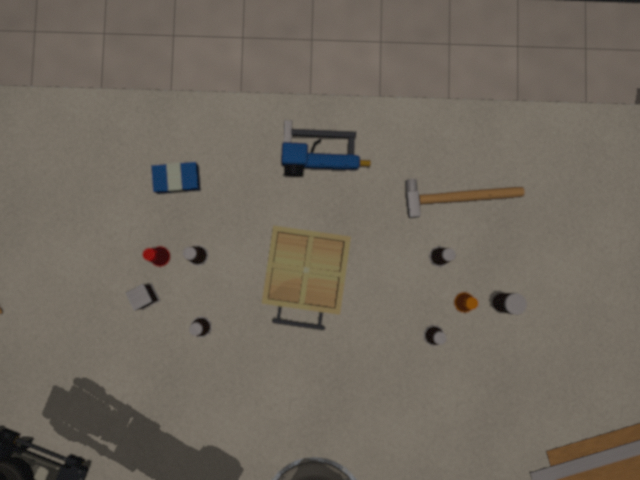

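View pics/scene0.png

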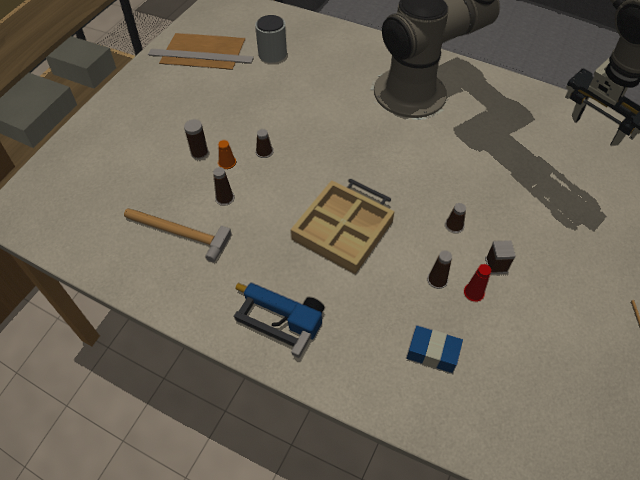

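The top view shows the tall tapered legs at about (195,255) and (442,256), and the short ones at (200,327) and (434,336). The red look-alike is at (155,256), the square leg at (142,296), orange at (466,302) and straight at (508,302). The caddy is at (306,270) with its handle towards the robot. Next I measure all of these.

```bash
cat > m.py <<'E'
from h import *
def ferr(cam,img,u,v,r=20,dbg=0):
    hsv=cv2.cvtColor(img,cv2.COLOR_BGR2HSV).astype(int)
    # leg = darker than table (dark wood) -> dark mask ; ferrule = low saturation, bright, bluish-grey
    b,g,rr=[img[...,i].astype(int) for i in range(3)]
    m=((rr-b<8)&(hsv[...,2]>100)).astype(np.uint8)
    w=np.zeros_like(m); cv2.circle(w,(u,v),r,1,-1); m&=w
    n,l,st,c=cv2.connectedComponentsWithStats(m)
    if n<2: return None
    i=1+np.argmax(st[1:,4]); return c[i],st[i]
E
python3 - <<'E'
from m import *
T=cv2.imread("pics/top0.png");S=cv2.imread("pics/scene0.png")
P={"tallL":((195,255),(444,258),.1),"tallR":((445,256),(220,173),.1),"shortL":((198,327),(458,210),.07),"shortR":((437,336),(263,134),.07),
"sq":((140,297),(502,247),.07),"straight":((514,303),(194,127),.1)}
for k,(a,b,z) in P.items():
    for cam,im,p in(("top",T,a),("scene",S,b)):
        f=ferr(cam,im,*p)
        print(k,cam, None if f is None else (f[0].round(1),f[1],onz(cam,*f[0],z-.003).round(4)))
hsv=cv2.cvtColor(T,cv2.COLOR_BGR2HSV)
m=((hsv[...,0]>10)&(hsv[...,0]<28)&(hsv[...,1]>75)&(hsv[...,2]>70)).astype(np.uint8); m[:, :240]=0;m[:,370:]=0;m[:210]=0;m[340:]=0
m=cv2.morphologyEx(m,cv2.MORPH_OPEN,np.ones((3,3)))
c=max(cv2.findContours(m,0,2)[0],key=cv2.contourArea); q=np.array([onz("top",*p[0],.042)[:2] for p in c])
r=cv2.minAreaRect((q*1000).astype(np.float32)); print("caddy",r)
for k,p in(("handle",(298,324)),("h1",(274,320)),("h2",(324,327)),("red",(153,255)),("orange",(472,302))): print(k,onz("top",*p,.03 if k[0]=="h" else .09).round(3))
cv2.imwrite("pics/a.png",np.hstack([cv2.resize(T[225:350,x:x+130],None,fx=3,fy=3,interpolation=2) for x in(120,405)]))
E
```

```text
tallL top (array([190.2, 253.2]), array([185, 249,  10,  10,  33], dtype=int32), array([0.5632, 0.2792, 0.097 ]))
tallL scene None
tallR top (array([445.8, 254.2]), array([444, 250,   5,  10,  21], dtype=int32), array([ 0.576, -0.268,  0.097]))
tallR scene None
shortL top (array([195.1, 328.2]), array([191, 324,  10,  10,  46], dtype=int32), array([0.4023, 0.268 , 0.067 ]))
shortL scene None
shortR top (array([439.1, 338. ]), array([435, 333,  10,  10,  45], dtype=int32), array([ 0.3946, -0.2624,  0.067 ]))
shortR scene None
sq top (array([138.4, 296.8]), array([127, 285,  23,  24, 180], dtype=int32), array([0.4668, 0.3936, 0.067 ]))
sq scene None
straight top (array([513.9, 304.3]), array([507, 295,  18,  18,  92], dtype=int32), array([ 0.4725, -0.4156,  0.097 ]))
straight scene None
caddy ((536.5171508789062, 31.704368591308594), (174.85382080078125, 174.63966369628906), 83.42451477050781)
handle [0.415 0.046 0.03 ]
h1 [0.422 0.1   0.03 ]
h2 [ 0.41  -0.012  0.03 ]
red [0.558 0.36  0.09 ]
orange [ 0.475 -0.327  0.09 ]
```

View pics/a.png

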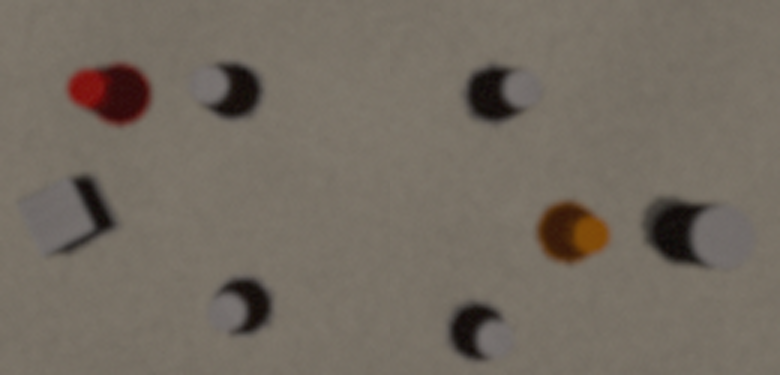

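The crop shows the ferrule tops at tallL (209,85), tallR (519,90), shortL (229,312) and shortR (493,338). Their dark base circles are also visible. I cross-check each ferrule position against its base.

```bash
python3 - <<'E'
from m import *
T=cv2.imread("pics/top0.png");S=cv2.imread("pics/scene0.png")
for k,f,b,z in(("tallL",(209,85),(233,91),.1),("tallR",(909-390,90),(495,94),.1),("shortL",(229,312),(244,306),.07),("shortR",(493,338),(476,331),.07)):
    o=120 if k[-1]=="L" else 405-130
    g=lambda p:(p[0]/3+o-.33,p[1]/3+225-.33)
    A=onz("top",*g(f),z-.002);B=onz("top",*g(b),.005)
    # scene: dark blob, extreme points
    p=pix("scene",(A[0],A[1],z/2)).astype(int)
    g2=S.max(2); w=np.zeros_like(g2); cv2.circle(w,tuple(map(int,p)),24,1,-1)
    m=((g2<55)&(w>0)).astype(np.uint8); n,l,st,c=cv2.connectedComponentsWithStats(m); i=1+np.argmax(st[1:,4])
    P=np.array(c[i]); C=onz("scene",*P,z*.42)
    print(k,A.round(4),B.round(4),"scene",C.round(4),st[i])
E
```

```text
tallL [0.5636 0.2809 0.098 ] [0.5638 0.281  0.005 ] scene [0.5736 0.2831 0.042 ] [429 257  22  30 428]
tallR [ 0.575  -0.2718  0.098 ] [ 0.5765 -0.2743  0.005 ] scene [ 0.5825 -0.2676  0.042 ] [214 173  19  31 401]
shortL [0.4015 0.2658 0.068 ] [0.4014 0.2662 0.005 ] scene [0.4117 0.2692 0.0294] [446 209  19  22 293]
shortR [ 0.3962 -0.2619  0.068 ] [ 0.396  -0.2622  0.005 ] scene [ 0.4044 -0.2571  0.0294] [256 135  16  22 259]
```

Top and base estimates agree within about 2 mm. I'll do the shorts first, starting with shortL.

Call:
{"method": "jog_arm", "body": {
  "plan": [
    [0.5,-0.5,0,0,0.4],
    [0.935,-0.95,0,0,0.4],
    [0.935,-0.95,0,0,0.4],
    [0.935,-0.95,0,0,0.4]
  ],
  "squeeze": 25
}}

```text
time: 0.5
tool_pos: [0.2531, 0.4172, 0.2266]
tool_rot: [-3.141, -0.0, 2.794]
contact_force: [1.4, -0.2, -0.7]
opening: 0.0658
grip_force: 0.0
```

Call:
{"method": "jog_arm", "body": {
  "plan": [
    [0.5,-0.5,0,0,0.4],
    [0.935,-0.95,0,0,0.4],
    [0.935,-0.95,0,0,0.4]
  ]
}}

```text
time: 0.8
tool_pos: [0.3291, 0.3404, 0.2266]
tool_rot: [-3.141, 0.001, 2.794]
contact_force: [-0.0, 0.6, 1.0]
opening: 0.0643
grip_force: 0.0
```

Call:
{"method": "jog_arm", "body": {
  "plan": [
    [0.5,-0.5,0,0,0.4],
    [0.935,-0.95,0,0,0.4],
    [0.935,-0.95,0,0,0.4],
    [0.935,-0.95,-0.4,0,0.4],
    [0.935,-0.95,-0.8,0,0.4],
    [0.935,-0.95,-0.8,0,0.4],
    [0.935,-0.95,-0.8,0,0.4],
    [0.935,-0.95,-0.8,0,0.4]
  ]
}}

```text
time: 1.6
tool_pos: [0.4023, 0.2674, 0.1643]
tool_rot: [3.14, 0.002, 2.798]
contact_force: [-0.3, -0.0, 0.4]
opening: 0.0642
grip_force: 0.0
```

Call:
{"method": "jog_arm", "body": {
  "plan": [
    [0,-0.01,-0.4,0,0.4],
    [0,-0.01,-0.8,0,0.4],
    [0,-0.01,-0.8,0,0.4]
  ]
}}

```text
time: 1.9
tool_pos: [0.4003, 0.265, 0.0972]
tool_rot: [-3.139, -0.003, 2.797]
contact_force: [-0.3, 0.4, 1.0]
opening: 0.0643
grip_force: 0.0
```

Call:
{"method": "jog_arm", "body": {
  "plan": [
    [0,0,-0.3,0,0.4],
    [0,0,-0.6,0,0.4],
    [0,0,-0.8,0,0.4],
    [0,0,-0.8,0,0.4],
    [0,0,-0.8,0,0.4]
  ]
}}

```text
time: 2.4
tool_pos: [0.403, 0.2661, 0.0365]
tool_rot: [3.14, 0.002, 2.797]
contact_force: [0.8, 0.2, -0.4]
opening: 0.0644
grip_force: 0.0
```

Call:
{"method": "jog_arm", "body": {
  "plan": [
    [0,0,0,0,-1],
    [0,0,0,0,-1],
    [0,0,0,0,-1],
    [0,0,0,0,-1],
    [0,0,0,0,-1],
    [0,0,0,0,-1],
    [0,0,0,0,-1],
    [0,0,0,0,-1]
  ]
}}

```text
time: 3.2
tool_pos: [0.4021, 0.2655, 0.0351]
tool_rot: [3.141, 0.001, 2.797]
contact_force: [-0.0, 0.6, 6.1]
opening: 0.0338
grip_force: 25.1
```

Call:
{"method": "jog_arm", "body": {
  "plan": [
    [0,0,0.15,0,-1],
    [0,0,0.4,0,-1],
    [0,0,0.7,0,-1],
    [0,0,0.9,0,-1],
    [0,0,1,0,-1],
    [0,0,1,0,-1]
  ]
}}

```text
time: 3.8
tool_pos: [0.4021, 0.2654, 0.1152]
tool_rot: [3.141, 0.001, 2.797]
contact_force: [1.0, -0.2, -1.8]
opening: 0.034
grip_force: 24.8
```

Call:
{"method": "jog_arm", "body": {
  "plan": [
    [0.15,-0.15,0.1,0,-1],
    [0.35,-0.38,0.2,0,-1],
    [0.6,-0.65,0.3,0,-1],
    [0.75,-0.825,0.4,0,-1],
    [0.75,-0.825,0.4,0,-1]
  ]
}}

```text
time: 4.3
tool_pos: [0.4632, 0.1978, 0.1463]
tool_rot: [-3.141, 0.001, 2.794]
contact_force: [-0.7, 0.6, -0.1]
opening: 0.0337
grip_force: 24.8
```

Call:
{"method": "jog_arm", "body": {
  "plan": [
    [0.15,-0.15,0,0,-1],
    [0.35,-0.38,0,0,-1],
    [0.6,-0.65,0,0,-1],
    [0.75,-0.825,0,0,-1],
    [0.75,-0.825,0,0,-1]
  ]
}}

```text
time: 4.8
tool_pos: [0.5228, 0.1318, 0.1458]
tool_rot: [-3.141, -0.001, 2.795]
contact_force: [-0.2, -0.1, -0.9]
opening: 0.0335
grip_force: 24.8
```

Call:
{"method": "jog_arm", "body": {
  "plan": [
    [0.15,-0.15,0,0,-1],
    [0.35,-0.38,0,0,-1],
    [0.6,-0.65,0,0,-1],
    [0.75,-0.825,0,0,-1],
    [0.75,-0.825,0,0,-1],
    [0.75,-0.825,0,0,-1],
    [0.75,-0.825,0,0,-1]
  ]
}}

```text
time: 5.5
tool_pos: [0.5811, 0.0682, 0.1466]
tool_rot: [3.142, -0.001, 2.798]
contact_force: [-0.0, 0.8, -0.9]
opening: 0.0341
grip_force: 24.8
```

```bash
python3 - <<'E'
from h import *
for i,n in enumerate(("top","scene")):
    im=cams.read_camera(n); cv2.imwrite(f"pics/{n}1.png",im); 
    if n=="scene": u,v=map(int,pix(n,(.58,.07,.1))); cv2.imwrite("pics/b.png",cv2.resize(im[v-100:v+100,u-130:u+130],None,fx=3,fy=3,interpolation=2))
E
```

```text
(no output)
```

View pics/b.png

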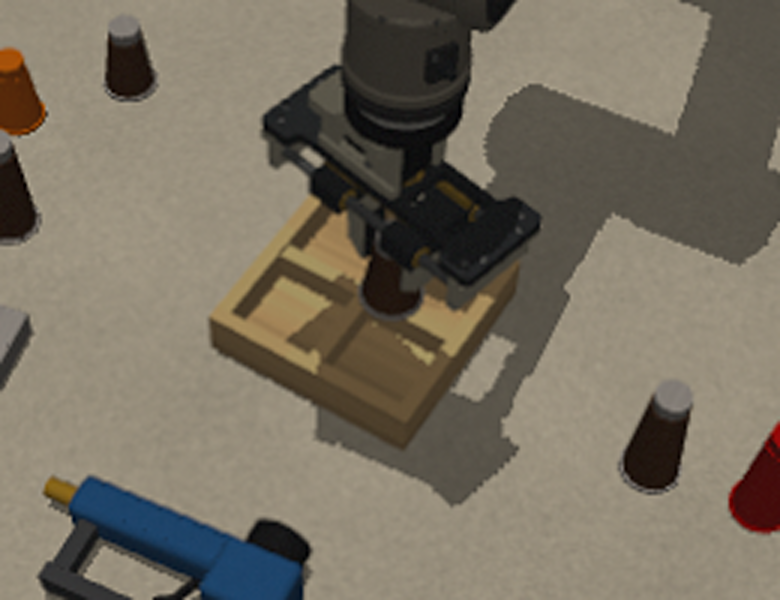

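The picture shows the short leg held upright over the caddy, base near (390,300) in the crop. I lower and release it.

Call:
{"method": "jog_arm", "body": {
  "plan": [
    [0,0,-0.3,0,-1],
    [0,0,-0.6,0,-1],
    [0,0,-0.8,0,-1],
    [0,0,-0.8,0,-1],
    [0,0,-0.8,0,-1]
  ]
}}

```text
time: 6.1
tool_pos: [0.5818, 0.0678, 0.0832]
tool_rot: [3.141, 0.0, 2.798]
contact_force: [-0.8, -0.2, 0.1]
opening: 0.0337
grip_force: 24.8
```

Call:
{"method": "jog_arm", "body": {
  "plan": [
    [0,0,-0.1,0,-1],
    [0,0,-0.2,0,-1],
    [0,0,-0.3,0,-1],
    [0,0,-0.36,0,-1],
    [0,0,-0.42,0,-1],
    [0,0,-0.42,0,-1],
    [0,0,-0.42,0,-1],
    [0,0,-0.42,0,-1]
  ]
}}

```text
time: 6.9
tool_pos: [0.5821, 0.0673, 0.0494]
tool_rot: [3.141, 0.001, 2.797]
contact_force: [-0.5, -0.4, -0.6]
opening: 0.0339
grip_force: 24.8
```

Call:
{"method": "jog_arm", "body": {
  "plan": [
    [0,0,-0.025,0,-1],
    [0,0,-0.025,0,-1],
    [0,0,-0.025,0,0.2],
    [0,0,-0.025,0,0.2],
    [0,0,-0.025,0,0.2],
    [0,0,-0.025,0,0.2],
    [0,0,0.2,0,0.2],
    [0,0,0.5,0,0.2],
    [0,0,1,0,0.2],
    [0,0,1,0,0.2],
    [0,0,1,0,0.2]
  ]
}}

```text
time: 8.0
tool_pos: [0.5823, 0.0673, 0.1301]
tool_rot: [3.141, 0.002, 2.797]
contact_force: [-0.2, -0.2, 0.1]
opening: 0.0552
grip_force: 0.0
```

Call:
{"method": "jog_arm", "body": {
  "plan": [
    [0,0,0.4,0,0.4],
    [-0.2,-0.3,0.4,0,0.4],
    [-0.4,-0.6,0.4,0,0.4],
    [-0.6,-0.9,0.4,0,0.4],
    [-0.6,-0.9,0.4,0,0.4]
  ]
}}

```text
time: 8.5
tool_pos: [0.5315, -0.0067, 0.1598]
tool_rot: [-3.14, -0.004, 2.794]
contact_force: [-1.1, 0.7, -0.4]
opening: 0.0643
grip_force: 0.0
```

```bash
python3 - <<'E'
from h import *
print(readout.observe()["tool_pos"],readout.observe()["contact_force"])
im=cams.read_camera("scene"); cv2.imwrite(f"pics/scene2.png",im); 
u,v=map(int,pix("scene",(.58,.07,.1))); cv2.imwrite("pics/c.png",cv2.resize(im[v-60:v+80,u-100:u+80],None,fx=3,fy=3,interpolation=2))
E
```

```text
[ 0.53147843 -0.00667909  0.15980814] [-1.14336714  0.66840272 -0.37392637]
```

View pics/c.png

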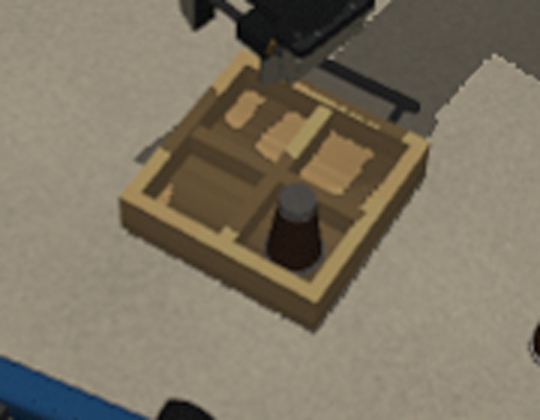

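Short leg 1 stands in its far cell at about (297,230) in the crop. Next is shortR.

Call:
{"method": "jog_arm", "body": {
  "plan": [
    [-0.215,-0.4,0,0,0.4],
    [-0.43,-0.8,0,0,0.4],
    [-0.43,-0.8,0,0,0.4]
  ]
}}

```text
time: 8.85
tool_pos: [0.4982, -0.0705, 0.1603]
tool_rot: [-3.141, -0.002, 2.794]
contact_force: [-0.4, 0.0, 1.0]
opening: 0.0643
grip_force: 0.0
```

Call:
{"method": "jog_arm", "body": {
  "plan": [
    [-0.215,-0.4,0,0,0.4],
    [-0.43,-0.8,0,0,0.4],
    [-0.43,-0.8,0,0,0.4]
  ]
}}

```text
time: 9.15
tool_pos: [0.4643, -0.1344, 0.1605]
tool_rot: [-3.141, -0.001, 2.794]
contact_force: [0.7, 0.4, 0.0]
opening: 0.0643
grip_force: 0.0
```

Call:
{"method": "jog_arm", "body": {
  "plan": [
    [-0.215,-0.4,0,0,0.4],
    [-0.43,-0.8,0,0,0.4],
    [-0.43,-0.8,0,0,0.4]
  ]
}}

```text
time: 9.45
tool_pos: [0.4304, -0.1983, 0.1607]
tool_rot: [-3.141, -0.0, 2.794]
contact_force: [0.7, -0.5, -0.5]
opening: 0.0639
grip_force: 0.0
```

Call:
{"method": "jog_arm", "body": {
  "plan": [
    [-0.215,-0.4,0,0,0.4],
    [-0.43,-0.8,0,0,0.4],
    [-0.43,-0.8,0,0,0.4],
    [-0.43,-0.8,0,0,0.4],
    [-0.43,-0.8,0,0,0.4],
    [-0.43,-0.8,0,0,0.4]
  ]
}}

```text
time: 10.05
tool_pos: [0.397, -0.2594, 0.161]
tool_rot: [3.141, -0.0, 2.799]
contact_force: [-0.3, 0.1, -0.3]
opening: 0.0641
grip_force: 0.0
```

Call:
{"method": "jog_arm", "body": {
  "plan": [
    [-0.01,-0.03,-0.4,0,0.4],
    [-0.01,-0.03,-0.8,0,0.4],
    [-0.01,-0.03,-0.8,0,0.4]
  ]
}}

```text
time: 10.35
tool_pos: [0.394, -0.2605, 0.0942]
tool_rot: [3.138, -0.007, 2.798]
contact_force: [-0.7, 0.4, -0.0]
opening: 0.0643
grip_force: 0.0
```

Call:
{"method": "jog_arm", "body": {
  "plan": [
    [0,0,-0.3,0,0.4],
    [0,0,-0.6,0,0.4],
    [0,0,-0.78,0,0.4],
    [0,0,-0.78,0,0.4],
    [0,0,-0.78,0,0.4]
  ]
}}

```text
time: 10.85
tool_pos: [0.3963, -0.2632, 0.0359]
tool_rot: [-3.141, 0.001, 2.797]
contact_force: [0.1, -0.1, 0.0]
opening: 0.0642
grip_force: 0.0
```

Call:
{"method": "jog_arm", "body": {
  "plan": [
    [0,0,0,0,-1],
    [0,0,0,0,-1],
    [0,0,0,0,-1],
    [0,0,0,0,-1],
    [0,0,0,0,-1],
    [0,0,0,0,-1],
    [0,0,0,0,-1],
    [0,0,0,0,-1]
  ]
}}

```text
time: 11.65
tool_pos: [0.3956, -0.2632, 0.035]
tool_rot: [-3.142, 0.0, 2.797]
contact_force: [-0.8, 0.7, 5.7]
opening: 0.0337
grip_force: 25.1
```

Call:
{"method": "jog_arm", "body": {
  "plan": [
    [0,0,0.15,0,-1],
    [0,0,0.4,0,-1],
    [0,0,0.7,0,-1],
    [0,0,0.9,0,-1],
    [0,0,1,0,-1],
    [0,0,1,0,-1],
    [0,0,1,0,-1]
  ]
}}

```text
time: 12.35
tool_pos: [0.395, -0.2627, 0.1139]
tool_rot: [3.141, -0.001, 2.797]
contact_force: [-0.1, 0.1, -0.2]
opening: 0.0338
grip_force: 24.7
```

Call:
{"method": "jog_arm", "body": {
  "plan": [
    [0.1,0.15,0.15,0,-1],
    [0.25,0.35,0.3,0,-1],
    [0.4,0.57,0.4,0,-1],
    [0.55,0.78,0.4,0,-1]
  ]
}}

```text
time: 12.75
tool_pos: [0.4398, -0.2001, 0.1466]
tool_rot: [3.141, -0.0, 2.796]
contact_force: [-0.1, -0.2, -1.4]
opening: 0.0337
grip_force: 24.7
```

Call:
{"method": "jog_arm", "body": {
  "plan": [
    [0.15,0.2,0,0,-1],
    [0.3,0.4,0,0,-1],
    [0.43,0.6,0,0,-1],
    [0.55,0.78,0,0,-1]
  ]
}}

```text
time: 13.15
tool_pos: [0.4833, -0.1372, 0.1453]
tool_rot: [3.141, -0.003, 2.797]
contact_force: [0.7, 0.1, -1.1]
opening: 0.0338
grip_force: 24.7
```

Call:
{"method": "jog_arm", "body": {
  "plan": [
    [0.15,0.2,0,0,-1],
    [0.3,0.4,0,0,-1],
    [0.43,0.6,0,0,-1],
    [0.55,0.78,0,0,-1]
  ]
}}

```text
time: 13.55
tool_pos: [0.5272, -0.0749, 0.1452]
tool_rot: [-3.142, -0.003, 2.797]
contact_force: [-0.8, -0.7, -0.9]
opening: 0.0335
grip_force: 24.7
```

Call:
{"method": "jog_arm", "body": {
  "plan": [
    [0.15,0.2,0,0,-1],
    [0.3,0.4,0,0,-1],
    [0.43,0.6,0,0,-1],
    [0.5,0.72,0,0,-1],
    [0.55,0.78,0,0,-1],
    [0.55,0.78,0,0,-1],
    [0.55,0.78,0,0,-1],
    [0.55,0.78,0,0,-1]
  ]
}}

```text
time: 14.35
tool_pos: [0.5711, -0.0141, 0.1467]
tool_rot: [-3.141, -0.0, 2.796]
contact_force: [-0.0, -0.3, -2.2]
opening: 0.0335
grip_force: 24.7
```

Call:
{"method": "jog_arm", "body": {
  "plan": [
    [0.01,0,-0.3,0,-1],
    [0.01,0,-0.6,0,-1],
    [0.01,0,-0.8,0,-1],
    [0.01,0,-0.8,0,-1],
    [0.01,0,-0.8,0,-1]
  ]
}}

```text
time: 14.85
tool_pos: [0.5723, -0.0139, 0.0832]
tool_rot: [3.142, 0.0, 2.796]
contact_force: [1.4, -0.6, -0.9]
opening: 0.0334
grip_force: 24.7
```

Call:
{"method": "jog_arm", "body": {
  "plan": [
    [0,0,-0.1,0,-1],
    [0,0,-0.2,0,-1],
    [0,0,-0.3,0,-1],
    [0,0,-0.36,0,-1],
    [0,0,-0.43,0,-1],
    [0,0,-0.44,0,-1],
    [0,0,-0.44,0,-1],
    [0,0,-0.44,0,-1]
  ]
}}

```text
time: 15.65
tool_pos: [0.5724, -0.0135, 0.0476]
tool_rot: [3.141, 0.0, 2.797]
contact_force: [1.1, 0.2, -0.7]
opening: 0.0337
grip_force: 24.7
```

Call:
{"method": "jog_arm", "body": {
  "plan": [
    [0,0,0,0,0.2],
    [0,0,0,0,0.2],
    [0,0,0,0,0.2],
    [0,0,0,0,0.2],
    [0,0,0.2,0,0.2],
    [0,0,0.5,0,0.2],
    [0,0,1,0,0.2],
    [0,0,1,0,0.2],
    [0,0,1,0,0.2]
  ]
}}

```text
time: 16.55
tool_pos: [0.5727, -0.0135, 0.1285]
tool_rot: [3.141, 0.002, 2.797]
contact_force: [0.1, 0.1, -0.1]
opening: 0.0549
grip_force: 0.0
```

Call:
{"method": "jog_arm", "body": {
  "plan": [
    [0,-0.2,0.3,0,0.4],
    [0,-0.5,0.58,0,0.4],
    [0.01,-0.81,0.58,0,0.4]
  ]
}}

```text
time: 16.85
tool_pos: [0.5739, -0.0789, 0.1757]
tool_rot: [3.141, 0.003, 2.798]
contact_force: [1.0, -0.3, 0.3]
opening: 0.0639
grip_force: 0.0
```

Call:
{"method": "jog_arm", "body": {
  "plan": [
    [0,-0.4,0,0,0.4],
    [0.01,-0.81,0,0,0.4]
  ]
}}

```text
time: 17.05
tool_pos: [0.5731, -0.1437, 0.1726]
tool_rot: [3.141, -0.002, 2.797]
contact_force: [-0.1, -0.1, -0.7]
opening: 0.0641
grip_force: 0.0
```

Call:
{"method": "jog_arm", "body": {
  "plan": [
    [0,-0.4,0,0,0.4],
    [0.01,-0.81,0,0,0.4]
  ]
}}

```text
time: 17.25
tool_pos: [0.5738, -0.2088, 0.1723]
tool_rot: [3.141, -0.003, 2.797]
contact_force: [1.1, -0.1, -0.2]
opening: 0.0644
grip_force: 0.0
```

Call:
{"method": "jog_arm", "body": {
  "plan": [
    [0,-0.4,0,0,0.4],
    [0.01,-0.81,0,0,0.4],
    [0.01,-0.81,0,0,0.4],
    [0.01,-0.81,0,0,0.4],
    [0.01,-0.81,0,0,0.4],
    [0.01,-0.81,0,0,0.4]
  ]
}}

```text
time: 17.85
tool_pos: [0.5755, -0.2714, 0.1736]
tool_rot: [3.141, -0.001, 2.798]
contact_force: [-0.2, 0.2, -1.0]
opening: 0.0641
grip_force: 0.0
```

Call:
{"method": "jog_arm", "body": {
  "plan": [
    [0.01,-0.02,-0.4,0,0.4],
    [0.01,-0.02,-0.8,0,0.4],
    [0.01,-0.02,-0.8,0,0.4],
    [0.01,-0.02,-0.8,0,0.4]
  ]
}}

```text
time: 18.25
tool_pos: [0.5764, -0.2736, 0.1104]
tool_rot: [3.141, -0.001, 2.798]
contact_force: [0.2, -0.6, -0.1]
opening: 0.0643
grip_force: 0.0
```

Call:
{"method": "jog_arm", "body": {
  "plan": [
    [0,0,-0.3,0,0.4],
    [0,0,-0.6,0,0.4],
    [0,0,-0.67,0,0.4],
    [0,0,-0.67,0,0.4],
    [0,0,-0.67,0,0.4]
  ]
}}

```text
time: 18.75
tool_pos: [0.5773, -0.2748, 0.0584]
tool_rot: [-3.141, 0.003, 2.797]
contact_force: [0.6, 0.5, -0.4]
opening: 0.0643
grip_force: 0.0
```

Call:
{"method": "jog_arm", "body": {
  "plan": [
    [0,0,0,0,-1],
    [0,0,0,0,-1],
    [0,0,0,0,-1],
    [0,0,0,0,-1],
    [0,0,0,0,-1],
    [0,0,0,0,-1],
    [0,0,0,0,-1],
    [0,0,0,0,-1]
  ]
}}

```text
time: 19.55
tool_pos: [0.5763, -0.2742, 0.0565]
tool_rot: [3.141, 0.0, 2.797]
contact_force: [-0.2, -0.0, 2.6]
opening: 0.0333
grip_force: 25.0
```

Call:
{"method": "jog_arm", "body": {
  "plan": [
    [0,0,0.15,0,-1],
    [0,0,0.4,0,-1],
    [0,0,0.7,0,-1],
    [0,0,0.9,0,-1],
    [0,0,1,0,-1],
    [0,0,1,0,-1],
    [0,0,1,0,-1]
  ]
}}

```text
time: 20.25
tool_pos: [0.5758, -0.2741, 0.1357]
tool_rot: [3.141, -0.001, 2.797]
contact_force: [-1.7, -0.6, -1.5]
opening: 0.0332
grip_force: 24.9
```

Call:
{"method": "jog_arm", "body": {
  "plan": [
    [-0.05,0.15,0.15,0,-1],
    [-0.11,0.35,0.3,0,-1],
    [-0.19,0.6,0.5,0,-1],
    [-0.265,0.843,0.5,0,-1]
  ]
}}

```text
time: 20.65
tool_pos: [0.5553, -0.2058, 0.1785]
tool_rot: [-3.142, 0.003, 2.797]
contact_force: [1.0, 0.8, -0.8]
opening: 0.0336
grip_force: 24.9
```

Call:
{"method": "jog_arm", "body": {
  "plan": [
    [-0.07,0.22,0,0,-1],
    [-0.14,0.44,0,0,-1],
    [-0.2,0.65,0,0,-1],
    [-0.265,0.843,0,0,-1]
  ]
}}

```text
time: 21.05
tool_pos: [0.5332, -0.1379, 0.1764]
tool_rot: [3.141, -0.001, 2.797]
contact_force: [0.3, -0.7, -1.7]
opening: 0.0332
grip_force: 24.9
```

Call:
{"method": "jog_arm", "body": {
  "plan": [
    [-0.07,0.22,0,0,-1],
    [-0.14,0.44,0,0,-1],
    [-0.2,0.65,0,0,-1],
    [-0.265,0.843,0,0,-1]
  ]
}}

```text
time: 21.45
tool_pos: [0.5122, -0.0705, 0.1764]
tool_rot: [3.141, 0.0, 2.797]
contact_force: [-0.3, -0.2, -1.3]
opening: 0.033
grip_force: 24.9
```

Call:
{"method": "jog_arm", "body": {
  "plan": [
    [-0.07,0.22,0,0,-1],
    [-0.14,0.44,0,0,-1],
    [-0.2,0.65,0,0,-1],
    [-0.24,0.76,0,0,-1],
    [-0.265,0.843,0,0,-1],
    [-0.265,0.843,0,0,-1],
    [-0.265,0.843,0,0,-1],
    [-0.265,0.843,0,0,-1]
  ]
}}

```text
time: 22.25
tool_pos: [0.4917, -0.0051, 0.1763]
tool_rot: [-3.142, 0.0, 2.796]
contact_force: [-0.0, -0.4, -1.0]
opening: 0.0333
grip_force: 24.9
```

```bash
python3 - <<'E'
from h import *
im=cams.read_camera("scene"); cv2.imwrite(f"pics/scene3.png",im); 
u,v=map(int,pix("scene",(.54,.03,.1))); cv2.imwrite("pics/d.png",cv2.resize(im[v-80:v+80,u-100:u+100],None,fx=3,fy=3,interpolation=2))
E
```

```text
(no output)
```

View pics/d.png

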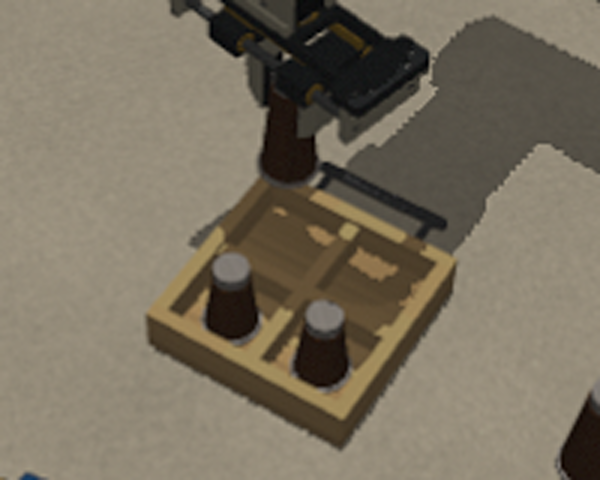

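Both shorts stand centred in their far cells. The held tall leg is upright, with its base at (288,170) in the crop. I lower it.

Call:
{"method": "jog_arm", "body": {
  "plan": [
    [0,0,-0.3,0,-1],
    [0,0,-0.6,0,-1],
    [0,0.01,-0.8,0,-1],
    [0,0.01,-0.8,0,-1],
    [0,0.01,-0.8,0,-1]
  ]
}}

```text
time: 22.8
tool_pos: [0.4917, -0.0041, 0.1126]
tool_rot: [3.142, -0.0, 2.796]
contact_force: [-0.8, -0.4, -0.9]
opening: 0.0332
grip_force: 24.9
```

Call:
{"method": "jog_arm", "body": {
  "plan": [
    [0,0,-0.15,0,-1],
    [0,0,-0.3,0,-1],
    [0,0,-0.4,0,-1],
    [0,0,-0.48,0,-1],
    [0,0,-0.54,0,-1],
    [0,0,-0.54,0,-1],
    [0,0,-0.54,0,-1],
    [0,0,-0.54,0,-1]
  ]
}}

```text
time: 23.6
tool_pos: [0.4917, -0.0037, 0.0695]
tool_rot: [3.141, 0.001, 2.797]
contact_force: [-0.8, 0.5, -1.0]
opening: 0.0336
grip_force: 24.9
```

Call:
{"method": "jog_arm", "body": {
  "plan": [
    [0,0,0,0,0.2],
    [0,0,0,0,0.2],
    [0,0,0,0,0.2],
    [0,0,0,0,0.2],
    [0,0,0.2,0,0.2],
    [0,0,0.5,0,0.2],
    [0,0,1,0,0.2],
    [0,0,1,0,0.2],
    [0,0,1,0,0.2]
  ]
}}

```text
time: 24.5
tool_pos: [0.4918, -0.0038, 0.1498]
tool_rot: [3.141, 0.002, 2.797]
contact_force: [0.9, -0.3, -1.0]
opening: 0.0552
grip_force: 0.0
```

Call:
{"method": "jog_arm", "body": {
  "plan": [
    [0,0,0.3,0,0.35],
    [0.12,0.45,0.3,0,0.35],
    [0.225,0.89,0.3,0,0.35]
  ]
}}

```text
time: 24.8
tool_pos: [0.5094, 0.0677, 0.1724]
tool_rot: [-3.141, -0.001, 2.794]
contact_force: [0.1, 0.6, -0.2]
opening: 0.0621
grip_force: 0.0
```

Call:
{"method": "jog_arm", "body": {
  "plan": [
    [0.12,0.45,0,0,0.35],
    [0.225,0.89,0,0,0.35]
  ]
}}

```text
time: 25.0
tool_pos: [0.527, 0.1399, 0.1715]
tool_rot: [-3.141, -0.002, 2.796]
contact_force: [0.6, -0.5, 0.8]
opening: 0.062
grip_force: 0.0
```

Call:
{"method": "jog_arm", "body": {
  "plan": [
    [0.12,0.45,0,0,0.35],
    [0.225,0.89,0,0,0.35]
  ]
}}

```text
time: 25.2
tool_pos: [0.5449, 0.2113, 0.1713]
tool_rot: [-3.14, -0.002, 2.797]
contact_force: [0.5, -0.4, 0.8]
opening: 0.062
grip_force: 0.0
```

Call:
{"method": "jog_arm", "body": {
  "plan": [
    [0.12,0.45,0,0,0.35],
    [0.225,0.89,0,0,0.35],
    [0.225,0.89,0,0,0.35],
    [0.225,0.89,0,0,0.35],
    [0.225,0.89,0,0,0.35],
    [0.225,0.89,0,0,0.35]
  ]
}}

```text
time: 25.8
tool_pos: [0.5633, 0.2798, 0.1728]
tool_rot: [-3.141, -0.001, 2.795]
contact_force: [-0.7, -0.8, 0.2]
opening: 0.0619
grip_force: 0.0
```

Call:
{"method": "jog_arm", "body": {
  "plan": [
    [0.01,0.01,-0.4,0,0.35],
    [0.01,0.01,-0.8,0,0.35],
    [0.01,0.01,-0.8,0,0.35],
    [0.01,0.01,-0.8,0,0.35]
  ]
}}

```text
time: 26.2
tool_pos: [0.5644, 0.2812, 0.1096]
tool_rot: [-3.141, -0.0, 2.796]
contact_force: [0.0, 0.5, -0.2]
opening: 0.0623
grip_force: 0.0
```

Call:
{"method": "jog_arm", "body": {
  "plan": [
    [0,0,-0.3,0,0.35],
    [0,0,-0.6,0,0.35],
    [0,0,-0.66,0,0.35],
    [0,0,-0.66,0,0.35],
    [0,0,-0.66,0,0.35]
  ]
}}

```text
time: 26.7
tool_pos: [0.5654, 0.2822, 0.0584]
tool_rot: [3.139, 0.002, 2.797]
contact_force: [-0.0, -1.1, 0.0]
opening: 0.0622
grip_force: 0.0
```

Call:
{"method": "jog_arm", "body": {
  "plan": [
    [0,0,0,0,-1],
    [0,0,0,0,-1],
    [0,0,0,0,-1],
    [0,0,0,0,-1],
    [0,0,0,0,-1],
    [0,0,0,0,-1],
    [0,0,0,0,-1],
    [0,0,0,0,-1]
  ]
}}

```text
time: 27.5
tool_pos: [0.5644, 0.2818, 0.0566]
tool_rot: [3.141, 0.0, 2.797]
contact_force: [-1.1, -1.7, 3.8]
opening: 0.0333
grip_force: 25.1
```

Call:
{"method": "jog_arm", "body": {
  "plan": [
    [0,0,0.15,0,-1],
    [0,0,0.4,0,-1],
    [0,0,0.7,0,-1],
    [0,0,0.9,0,-1],
    [0,0,1,0,-1],
    [0,0,1,0,-1],
    [0,0,1,0,-1]
  ]
}}

```text
time: 28.2
tool_pos: [0.5638, 0.2818, 0.1356]
tool_rot: [-3.141, -0.001, 2.797]
contact_force: [0.1, 0.8, -1.5]
opening: 0.0335
grip_force: 24.9
```

Call:
{"method": "jog_arm", "body": {
  "plan": [
    [-0.05,-0.15,0.15,0,-1],
    [-0.11,-0.35,0.3,0,-1],
    [-0.19,-0.6,0.5,0,-1],
    [-0.264,-0.853,0.5,0,-1]
  ]
}}

```text
time: 28.6
tool_pos: [0.5435, 0.2126, 0.1785]
tool_rot: [3.14, 0.003, 2.797]
contact_force: [0.5, -0.4, -1.1]
opening: 0.0334
grip_force: 24.9
```

Call:
{"method": "jog_arm", "body": {
  "plan": [
    [-0.07,-0.22,0,0,-1],
    [-0.14,-0.44,0,0,-1],
    [-0.2,-0.65,0,0,-1],
    [-0.264,-0.853,0,0,-1]
  ]
}}

```text
time: 29.0
tool_pos: [0.5214, 0.144, 0.1764]
tool_rot: [-3.141, -0.0, 2.797]
contact_force: [0.9, 0.4, -0.4]
opening: 0.0337
grip_force: 24.9
```

Call:
{"method": "jog_arm", "body": {
  "plan": [
    [-0.07,-0.22,0,0,-1],
    [-0.14,-0.44,0,0,-1],
    [-0.2,-0.65,0,0,-1],
    [-0.24,-0.77,0,0,-1],
    [-0.264,-0.853,0,0,-1],
    [-0.264,-0.853,0,0,-1],
    [-0.264,-0.853,0,0,-1],
    [-0.264,-0.853,0,0,-1]
  ]
}}

```text
time: 29.8
tool_pos: [0.501, 0.0777, 0.1763]
tool_rot: [3.141, 0.0, 2.797]
contact_force: [-0.2, 0.9, -2.3]
opening: 0.0334
grip_force: 24.9
```

Call:
{"method": "jog_arm", "body": {
  "plan": [
    [0,0,-0.3,0,-1],
    [0,0,-0.6,0,-1],
    [0,-0.01,-0.8,0,-1],
    [0,-0.01,-0.8,0,-1],
    [0,-0.01,-0.8,0,-1]
  ]
}}

```text
time: 30.3
tool_pos: [0.5012, 0.0767, 0.1126]
tool_rot: [3.141, -0.0, 2.797]
contact_force: [-0.3, 0.2, -2.1]
opening: 0.0333
grip_force: 24.9
```

Call:
{"method": "jog_arm", "body": {
  "plan": [
    [0,0,-0.15,0,-1],
    [0,0,-0.3,0,-1],
    [0,0,-0.4,0,-1],
    [0,0,-0.48,0,-1],
    [0,0,-0.54,0,-1],
    [0,0,-0.54,0,-1],
    [0,0,-0.54,0,-1],
    [0,0,-0.54,0,-1]
  ]
}}

```text
time: 31.1
tool_pos: [0.501, 0.0764, 0.0692]
tool_rot: [3.141, 0.0, 2.797]
contact_force: [-0.5, 0.7, -1.7]
opening: 0.0331
grip_force: 24.9
```

Call:
{"method": "jog_arm", "body": {
  "plan": [
    [0,0,0,0,0.2],
    [0,0,0,0,0.2],
    [0,0,0,0,0.2],
    [0,0,0,0,0.2],
    [0,0,0.2,0,0.2],
    [0,0,0.5,0,0.2],
    [0,0,1,0,0.2],
    [0,0,1,0,0.2],
    [0,0,1,0,0.2]
  ]
}}

```text
time: 32.0
tool_pos: [0.5013, 0.0764, 0.1499]
tool_rot: [3.141, 0.002, 2.797]
contact_force: [-0.5, -0.3, -0.5]
opening: 0.0554
grip_force: 0.0
```

Call:
{"method": "jog_arm", "body": {
  "plan": [
    [0,0,0.5,0,0.2],
    [0,0,1,0,0.2],
    [0,0.5,1,0,0.2],
    [-0.4,1,1,0,0.2],
    [-0.4,1,1,0,0.2]
  ]
}}

```text
time: 32.5
tool_pos: [0.4654, 0.1596, 0.2277]
tool_rot: [-3.141, -0.005, 2.801]
contact_force: [-0.3, -0.2, -0.6]
opening: 0.0553
grip_force: 0.0
```

Call:
{"method": "jog_arm", "body": {
  "plan": [
    [-0.2,0.5,0,0,0.2],
    [-0.4,1,0,0,0.2],
    [-0.4,1,0,0,0.2]
  ]
}}

```text
time: 32.8
tool_pos: [0.4346, 0.2394, 0.2278]
tool_rot: [-3.141, -0.003, 2.801]
contact_force: [0.6, -0.8, -0.7]
opening: 0.0549
grip_force: 0.0
```

Call:
{"method": "jog_arm", "body": {
  "plan": [
    [-0.2,0.5,0,0,0.2],
    [-0.4,1,0,0,0.2],
    [-0.4,1,0,0,0.2],
    [-0.4,1,0,0,0.2],
    [-0.4,1,0,0,0.2]
  ]
}}

```text
time: 33.3
tool_pos: [0.4053, 0.3151, 0.2284]
tool_rot: [-3.14, -0.0, 2.796]
contact_force: [0.2, 0.6, -1.3]
opening: 0.0549
grip_force: 0.0
```

```bash
python3 - <<'E'
from h import *
im=cams.read_camera("scene"); cv2.imwrite(f"pics/scene4.png",im); cv2.imwrite("pics/top4.png",cams.read_camera("top"))
E
```

```text
(no output)
```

View pics/scene4.png

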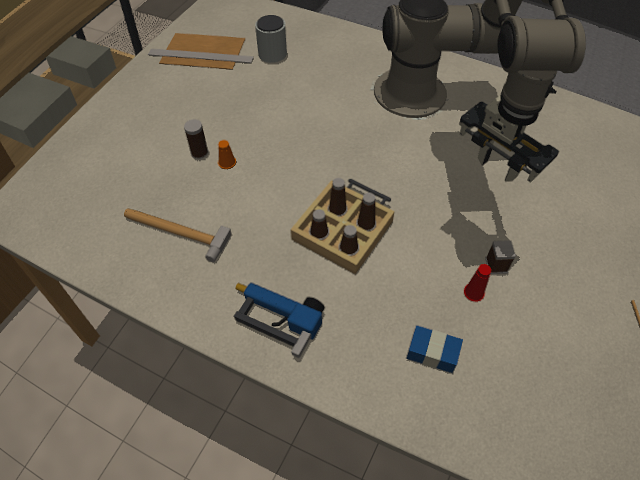

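View pics/top4.png

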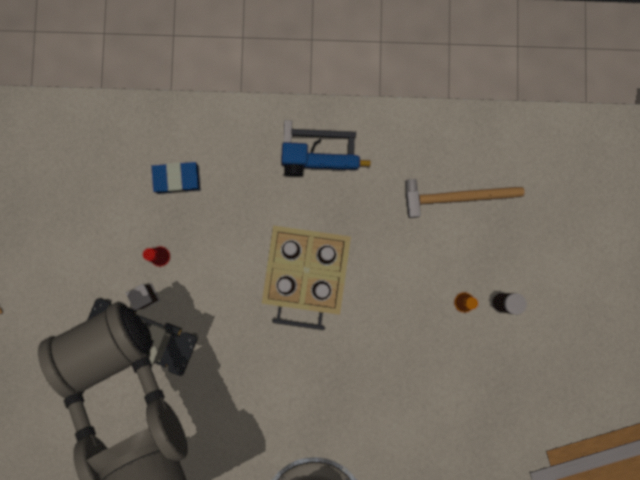

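All four legs stand upright, centred in their cells. The talls are at the handle end at (286,285) and (321,290) in the top view, and the shorts are at (291,249) and (327,254). Everything else looks unmoved, so I hand the job in.

```bash
python3 -c "
from h import *
print(ticket.hand_in())"
```

```text
the job is handed in; nothing more can be done
None
```

The job is handed in: the final pictures show both tall legs upright in the handle-end cells, both short legs in the far cells, and everything else apparently unmoved, but no verdict came back.

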